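# Set the drying-rack leg to length and close its cam

## Robot

A 6-joint arm with a two-finger parallel gripper is mounted at the origin on the work surface. World frame = base frame: x ahead of the robot, y to its left, z up, the work surface at z = 0. Lengths are in m, angles in rad, forces in N, time in s.
With the tool pointing down it reaches from about 0.275 to 0.725 m from the base axis. Payload 5.6 kg.
Tool frame: the origin (TCP) lies at the very end of the fingers, on their centre line; the grasp point (between the pads) lies 19 mm behind it (env.grasp_offset is the distance from the TCP to the grasp point, in m); z points along the fingers, y is the direction in which the jaws open and shut (so a half turn about z gives the same grasp; the last joint's range is limited). The gripper opens to 85 mm and grips with 20 to 120 N. Pads are 22 mm wide; open, the fingers measure 114 mm over their backs; the gripper's body (76 mm by 85 mm) begins 54 mm behind the grasp point. The pads swing forward as they close: fully open they stand 13 mm farther back than shut.
Start: joints at [0.285, 0.255, 0.108, 0, -1.424, -0.285], TCP at [0.55, 0, 0.231] pointing down, gripper open.
Joint ranges: [-2.95, 2.95], [-1.21, 1.97], [-1.09, 1.5], [-2.87, 1.71], [-2.94, -0.07], [-3.05, 3.05]. Speed limits (rad/s): [2.57, 2.57, 3.14, 3.14, 3.14, 3.14].

## Interface

Orientations are given as a rotation vector (axis times angle).
In Python, from workcell import env gives the robot as it stands.
- The arm moves only by the tool arm_command, never from a script. Its arguments are lists of equal length, an entry for each row: "dp": the shift along the world's x, y, z in m, a list of three; "turn": the turn, a rotation vector about the world's x, y, z in rad, a list of three. A call has 1 to 5 rows; each row shifts and turns the commanded pose from where the row before left it; what a row does not reach is not made up. A row lasts 1/12 s, in which the tool goes at most 41.7 mm and 7.16 degrees, less where a joint would pass 70% of its speed; a pose out of reach is approached as far as the arm can. A call with a gripper value outside its range is refused whole. "claw" is the opening, from -1 (shut) to 1 (fully open), set as the call begins (left out, the last holds). The fingers move at their own pace and stop on an object; "squeeze" is the grip in N (left out, the last holds). Time passes only in rows, so rows that do not move let the fingers close. It gives the time, the measured TCP pose, the force and the opening at its end, in the units of the state.
- env.read_state(): the state, without advancing time (a new reading comes with each control period).
- env.grab_frame(name): name is "scene" or "side" or "wrist"; returns a dict with "pixels" (480x640x3 uint8, red, green, blue), "fov_y" (degrees; the focal length in pixels is half the picture's height over the tangent of half this angle, whatever the lens; pixels are square), "cx", "cy" (the principal point, pixels), "R" (3x3) and "t" (3): a world point X has camera coordinates R X + t. Camera axes: x right, y down, z forward; pixel columns grow to the right and rows downward; lengths in m; the calibration is good to about 2 mm. A picture is of the moment at which its call begins. There is no depth.
- env.hand_in(): hands the job in, once; it reports no verdict.
The state is a dict: "clock": time; "joint_positions": joint angles; "joint_vel": joint speeds; "joint_torque": joint torques, N m; "eef_pos": TCP position; "orientation": TCP orientation; "force": force on the tool from outside, world axes, zero at the start; "wrist_torque": the same for the moment, N m; "grip_width": opening from 0.0 (shut) to 1.0 (fully open).
Only numpy, scipy, OpenCV 4.12 (cv2) and the standard library are available. Lean on these libraries where they do the work, as an engineer would, in place of code of your own. Each camera call takes 0.05 s, during which the arm holds its last target.

## Task

Set the folded drying rack's spring-loaded telescopic leg to length: with the cam lever still open, push the leg out along its tube until its index blade lines up end to end with the blade of the length mark, then slide the cam lever fully closed against the lug while you keep holding the leg at the mark. Finish while still holding the leg there with the lever closed - do not let go, because the spring would pull the leg back in. Leave the other things on the board where they are.

Things in the scene. Friction and masses are not known exactly. Their poses are not given: they have to be found in the camera images.
- rack: Folded drying rack fixed flat on the board, 230 x 430 mm, four thin white rods on its +x side. Origin on the board under its telescopic leg; x across the leg, away from the robot; y along the leg, the way it extends (within 0.45 rad of world +y); z up. The leg's tube (radius 9 mm) runs along y, 45 mm above the board. On its -x side lies an aluminium scale bar, 8 mm high.
- leg: Sliding leg: grey collar 42 mm wide, y -32 to +52 mm, top 62 mm above the board, then aluminium sleeve and rubber foot (to y = 230 mm). Origin on the tube axis, axes as the rack's. Slides along rack y only, up to 170 mm; an inner spring pulls it to -y, where it starts, with 5 to 8 N. Light: 0.3 kg. It can be pushed out and held by one finger on the lug's outer face.
- cam (a joint): Cam lever sliding on the collar towards the lug (rack -y): 0 = open, 0.022 m = fully closed; starts at 0 to 0.004, stays where left, needs about 4 N. Upright black tab 30 mm wide (x), 10 mm thick, 65 to 110 mm above the board; its outer face (+y side, pushed to close) is at leg y = 34 mm - value. Lug and tab together measure 46 mm over their outer faces open, 24 mm closed.
- cam_tab (a point): Centre of the top of the cam lever's tab, 110 mm above the board.
- lug (a point): Centre of the top of the fixed upright grey lug on the collar, 111 mm above the board, at leg y = -7 mm. Lug 34 mm wide (x), 10 mm thick, faces at leg y = -12 mm (outer) and -2 mm. The cam tab stands on its +y side, so a gripper from above can straddle both; both fingers move in as it closes, so shift the hand to -y meanwhile to keep the finger behind the lug still.
- leg_index (a point): Tip of the leg's index blade, a steel strip 4 mm thick that sticks out from the collar towards rack -x; 54 mm from the tube axis, 45 mm above the board, at leg y = 0.
- mark_tip (a point): Length mark: inner tip, 44 mm above the board, of an upright steel blade 4 mm thick on a rider (30 x 20 mm, 47 mm high) fixed on the scale bar; axes as the rack's. The leg is at the mark when leg_index and mark_tip have the same rack y (tips 4 mm apart, end to end). It starts 70 to 140 mm to the +y side of the index blade.
- container: Bystander: round white plastic container with screw-top lid, 96 mm diameter, 130 mm high; origin under its centre.
- spray: Bystander: closed blue spray bottle with white head, 76 mm diameter, 208 mm high; origin under its centre.
- scoop: Bystander: aluminium scoop, 75 x 55 x 35 mm with a 90 mm handle towards its -x; origin under the bowl.
- peg_dish: Bystander: round white ceramic dish of pegs, 112 mm diameter, 40 mm high; origin under its centre.
- hanger: Bystander: folded plastic hanger 350 mm long lying flat with a yellow spring clip on it, 35 mm high; origin at the middle of its straight bar.
- brush: Bystander: hand brush lying on the board; origin on its underside.
- peg: Bystander: single wooden clothes peg, 72 x 10 x 14 mm, lying between rack and robot; origin under its centre.

How it is judged:
On the way, in this order (a step that is already met when the one before it is completed fails the run):
1. the leg is held at the length mark by the fingers with the cam lever still open (y of leg_index in the frame of mark_tip between -0.005 and 0.005 m and contact force between the fingers and leg above 2 N and value of joint cam below 0.01 m), for 0.2 s.
2. the cam lever is closed while the leg is held at the mark (y of leg_index in the frame of mark_tip between -0.005 and 0.005 m and contact force between the fingers and leg above 2 N and value of joint cam above 0.019 m), for 0.2 s.
At the end, for the whole second after the job is handed in: The index blade is within 5 mm of the length mark along the leg, the cam lever is at least 19 of 22 mm closed, the fingers hold the leg (more than 2 N) and it is at rest; no bystander has moved more than 30 mm (all of step 2 and linear speed of leg below 0.01 m/s and distance of each of container, spray, scoop, peg_dish, hanger, brush, peg from where it was at the start of the episode below 0.03 m); the arm keeps its last pose, push and grip.
It fails at once if the cam lever is closed more than half way while the leg is more than 10 mm off the mark (value of joint cam above 0.012 m and not (y of leg_index in the frame of mark_tip between -0.01 and 0.01 m)).
It fails at once if a bystander is disturbed (moved more than 30 mm) (not (distance of each of container, spray, scoop, peg_dish, hanger, brush, peg from where it was at the start of the episode below 0.03 m)).
It also fails if it takes over 51 s, if anything falls off the work surface, if the arm or the gripper's body presses on something with over 40 N, if the wrist force passes 120 N, or if a joint passes its speed limit or range.

## Working session

There is one attempt and no reset: what is moved stays moved. The work goes in short steps, Python scripts to look and compute and a tool call to move; the robot and the scene stay as the last step left them, time stands still between calls to the robot, and variables do not carry over. Pictures are saved under pics/ and viewed, and the job is handed in when it is done.

Besides the shell and the picture viewer there is one more tool, called after "Call:" as name(argument=value, ...) on one line, values as JSON. arm_command: Moves the arm, as the interface text tells. Its arguments: {"type":"object","properties":{"dp":{"type":"array","items":{"type":"array","items":{"type":"number"}}},"turn":{"type":"array","items":{"type":"array","items":{"type":"number"}}},"claw":{"type":"number"},"squeeze":{"type":"number"}},"required":["dp","turn"]}

```bash
ls; mkdir -p pics; cat > h.py <<'E'
import numpy as np, cv2
from workcell import env
def grab(name,fn):
    f=env.grab_frame(name); cv2.imwrite('pics/'+fn+'.png',f['pixels'][:,:,::-1]); 
    np.savez('pics/'+fn+'.npz',**f); return f
def load(fn): return dict(np.load('pics/'+fn+'.npz'))
def K(f):
    F=240/np.tan(np.radians(float(f['fov_y']))/2); return F
def ray(f,u,v):
    d=np.array([(u-f['cx'])/K(f),(v-f['cy'])/K(f),1.]); R=np.array(f['R']);t=np.array(f['t'])
    return -R.T@t, R.T@d
def onz(f,u,v,z):
    c,d=ray(f,u,v); return c+d*(z-c[2])/d[2]
def proj(f,X):
    p=np.array(f['R'])@np.array(X)+np.array(f['t']); return np.array([f['cx']+K(f)*p[0]/p[2],f['cy']+K(f)*p[1]/p[2]])
def tri(fs,uvs):
    A=0;b=0;cs=[]
    for f,(u,v) in zip(fs,uvs):
        c,d=ray(f,u,v); d=d/np.linalg.norm(d); P=np.eye(3)-np.outer(d,d); A=A+P;b=b+P@c;cs.append((c,P))
    X=np.linalg.solve(A,b); return X,[float(np.linalg.norm(P@(X-c))) for c,P in cs]
E
python3 - <<'E'
from h import *
for n in ['scene','side','wrist']:
    f=grab(n,n+'0'); print(n,f['fov_y'],f['cx'],f['cy'],-np.array(f['R']).T@f['t'])
print(env.read_state())
E
```

```text
pics
scene 55.90237468918512 318.0947270713323 248.81351311911627 [ 1.37854337 -0.09560074  1.3317034 ]
side 44.07820103134258 320.4758295228904 240.07869913093455 [-0.2312561   1.05188211  0.99116559]
wrist 71.91221057661032 322.2431696661899 248.94021051983714 [ 0.55129622 -0.079886    0.37201139]
{'clock': 0.15, 'joint_positions': array([ 2.84592810e-01,  2.55565632e-01,  1.07317288e-01, -3.67509366e-04,
       -1.42388180e+00, -2.84596072e-01]), 'joint_vel': array([ 0.00047663, -0.00054922,  0.00337207,  0.00173907, -0.00014846,
        0.00044204]), 'joint_torque': array([-1.13390255e-03, -3.86942518e+01,  2.38082260e+01,  5.36670327e+00,
       -4.55894769e-03,  1.90294440e-05]), 'eef_pos': array([5.49635175e-01, 5.30191780e-05, 2.30631598e-01]), 'orientation': array([ 2.22067367e+00, -2.22080093e+00, -1.50635360e-03]), 'force': array([ 0.52911788,  0.31892173, -0.62090505]), 'wrist_torque': array([ 0.03440564,  0.03032207, -0.03698121]), 'grip_width': 0.99935230712775}
```

View pics/scene0.png

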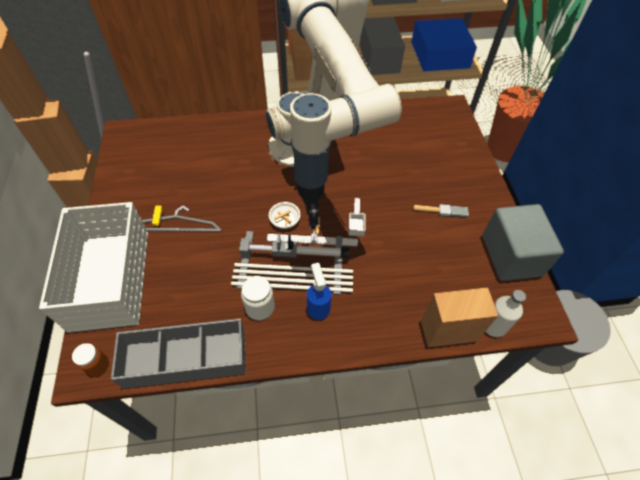

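View pics/side0.png

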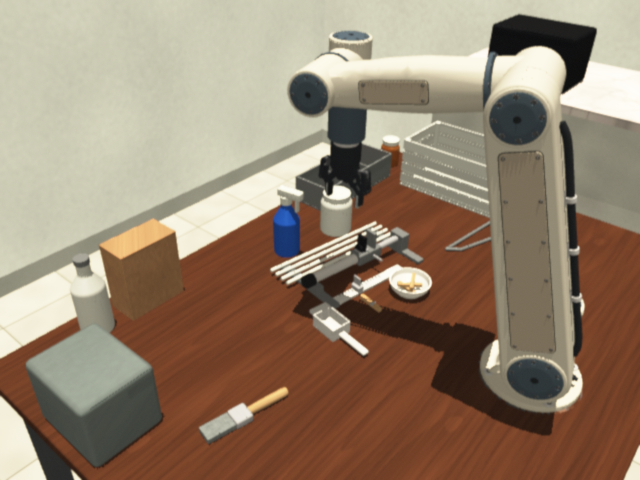

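View pics/wrist0.png

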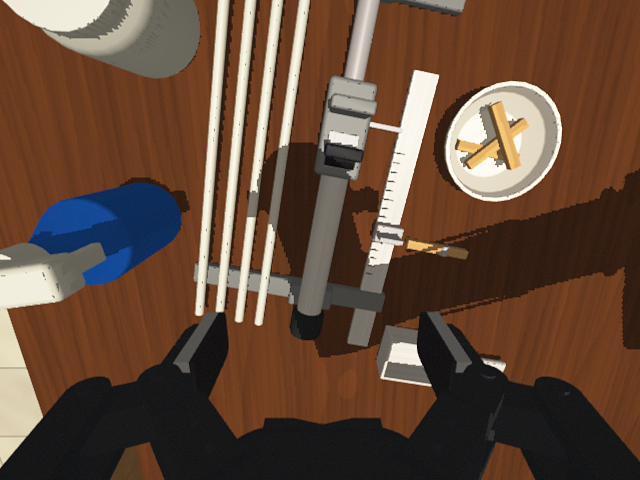

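The wrist view shows the lug near (352,104), the tab near (343,152), the index blade ending about (399,129), the rider near (388,235), and the foot at (306,326). Next I'll zoom in on it.

```bash
python3 - <<'E'
from h import *
f=load('wrist0');im=f['pixels'][60:260,300:500,::-1]
cv2.imwrite('pics/w0z.png',cv2.resize(im,(800,800),interpolation=cv2.INTER_CUBIC)[:600+200][:800])
im=cv2.resize(f['pixels'][60:260,300:460,::-1],None,fx=3,fy=3,interpolation=cv2.INTER_CUBIC);cv2.imwrite('pics/w0z.png',im)
s=load('scene0');cv2.imwrite('pics/s0z.png',cv2.resize(s['pixels'][200:310,220:380,::-1],None,fx=5,fy=5,interpolation=cv2.INTER_CUBIC))
s=load('side0');cv2.imwrite('pics/d0z.png',cv2.resize(s['pixels'][190:330,260:440,::-1],None,fx=4,fy=4,interpolation=cv2.INTER_CUBIC))
for n,uv,z in [('lug',(352,104),.111),('tab',(343,152),.11),('idx',(399,129),.045),('mark',(377,237),.044),('foot',(306,326),.05),('tube0',(368,20),.054)]:
    print(n,onz(f,*uv,z).round(4))
E
```

```text
lug [ 0.5293 -0.1045  0.111 ]
tab [ 0.5351 -0.071   0.11  ]
idx [ 0.4794 -0.0894  0.045 ]
mark [0.4941 0.0154 0.044 ]
foot [0.5685 0.1166 0.05  ]
tube0 [ 0.5132 -0.1736  0.054 ]
```

View pics/w0z.png

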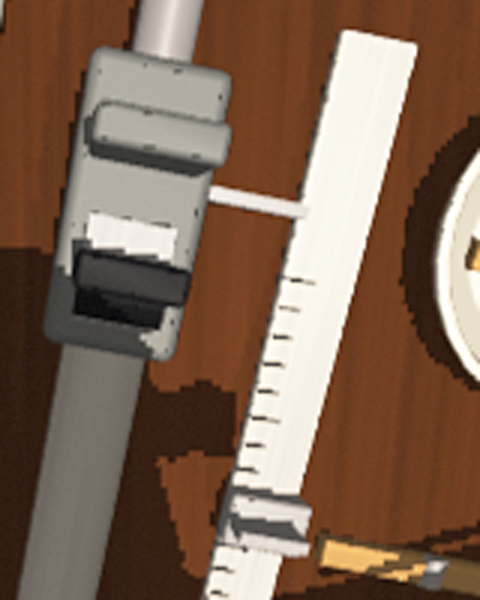

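View pics/d0z.png

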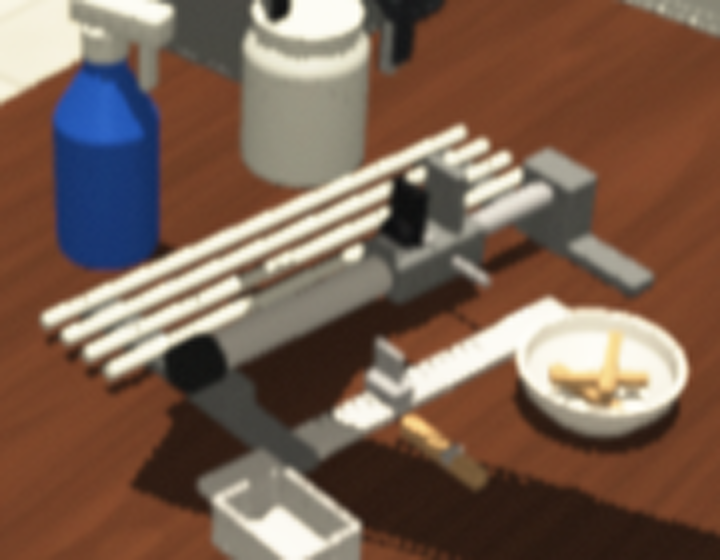

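View pics/s0z.png

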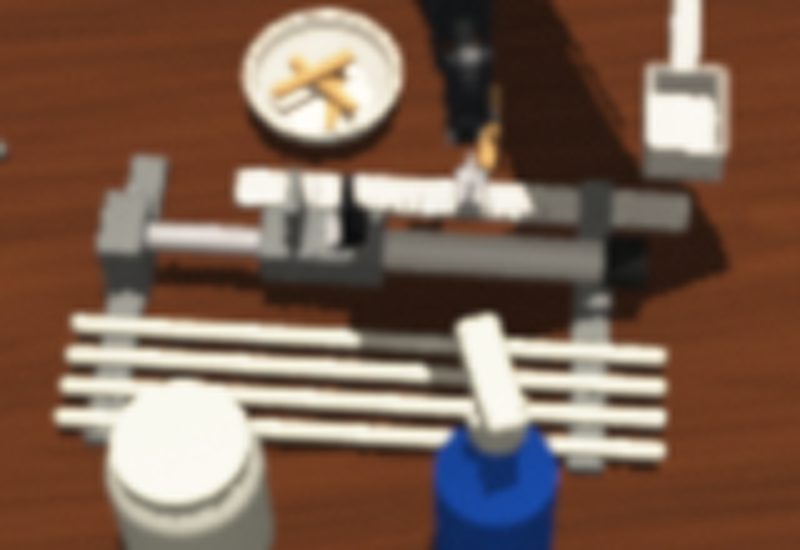

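```bash
python3 - <<'E'
from h import *
f=load('wrist0');s=load('scene0');d=load('side0')
a=onz(f,414,70.7,.008);b=onz(f,369.3,257.3,.008);print('bar edge',a,b,np.arctan2(-(b-a)[0],(b-a)[1]))
a=onz(f,439,74,.008);b=onz(f,366,344,.008);print('bar outer',a,b,np.arctan2(-(b-a)[0],(b-a)[1]))
z=lambda x,y:(300+x/3,60+y/3)
print('lug',onz(f,*z(158,128),.111),'idx',onz(f,*z(303,211),.045),'tabtop',onz(f,*z(132,267),.11))
for p in [(240,540),(233,518)]: print('mark',onz(f,*z(*p),.044))
S=lambda x,y:(220+x/5,200+y/5)
D=lambda x,y:(260+x/4,190+y/4)
print('lug tri',tri([s,d],[S(296,183),D(448,165)]))
print('lug tri w',tri([f,d],[z(158,128),D(448,165)]))
print('spray',onz(s,318,303,.08), onz(d,287,235,.08),'spray head',onz(s,*S(475,325),.205),onz(s,*S(500,440),.2))
print('cont',onz(s,256,285,.13),onz(d,336,197,.13))
print('scoop',onz(s,357,218,.03))
E
```

```text
bar edge [ 0.4605011  -0.14448821  0.008     ] [0.49549185 0.0505479  0.008     ] -0.17751802938971264
bar outer [ 0.43556021 -0.14162318  0.008     ] [0.49427298 0.16843593 0.008     ] -0.18714410868328923
lug [ 0.52884461 -0.10540644  0.111     ] idx [ 0.47744149 -0.0882685   0.045     ] tabtop [ 0.53435006 -0.07320305  0.11      ]
mark [0.49081069 0.01862098 0.044     ]
mark [0.49365239 0.01075795 0.044     ]
lug tri (array([ 0.52326366, -0.10353497,  0.1114038 ]), [0.00207346131978029, 0.0020734613197803263])
lug tri w (array([ 0.52659379, -0.10722071,  0.10902013]), [0.002615953251249919, 0.002615953251250076])
spray [ 0.76431197 -0.0036775   0.08      ] [0.71800548 0.02704946 0.08      ] spray head [ 0.70304539 -0.00617831  0.205     ] [ 0.7771891  -0.00097621  0.2       ]
cont [ 0.70687646 -0.18526222  0.13      ] [ 0.69593357 -0.16384718  0.13      ]
scoop [0.41963048 0.18213568 0.03      ]
```

Call:
arm_command(dp=[[-0.004,-0.018,0],[-0.004,-0.018,0],[-0.004,-0.018,0],[-0.004,-0.018,0],[-0.003,-0.018,0]], turn=[[0,0,-0.12],[0,0,-0.12],[0,0,-0.12],[0,0,-0.12],[0,0,-0.12]])

```text
clock: 0.57
eef_pos: [0.5305, -0.0907, 0.231]
orientation: [1.458, -2.782, -0.001]
force: [0.6, 0.2, -0.4]
grip_width: 0.999
```

Call:
arm_command(dp=[[0,0,0],[0,0,0],[0,0,0],[0,0,0],[0,0,0]], turn=[[0,0,-0.12],[0,0,-0.12],[0,0,-0.12],[0,0,-0.12],[0,0,-0.12]])

```text
clock: 0.98
eef_pos: [0.5307, -0.09, 0.2309]
orientation: [0.569, -3.089, -0.0]
force: [-0.4, 0.2, 0.7]
grip_width: 1.002
```

Call:
arm_command(dp=[[0,0,0],[0,0,0],[0,0,0],[0,0,0],[0,0,0]], turn=[[0,0,-0.12],[0,0,-0.12],[0,0,-0.12],[0,0,-0.12],[0,0,-0.07]])

```text
clock: 1.4
eef_pos: [0.5308, -0.0899, 0.2309]
orientation: [-0.291, -3.127, -0.0]
force: [0.1, -0.6, 0.5]
grip_width: 0.996
```

```bash
python3 - <<'E'
from h import *
from scipy.spatial.transform import Rotation as Ro
f=grab('wrist','w1');st=env.read_state();print(st['clock'],st['eef_pos'],Ro.from_rotvec(st['orientation']).as_matrix().round(3),st['force'])
for n,X in [('lug',(.527,-.1055,.111)),('idx',(.475,-.0884,.045)),('mark',(.492,.015,.044))]: print(n,proj(f,X))
E
```

```text
1.45 [ 0.53079747 -0.08991806  0.23091537] [[-0.983  0.186 -0.001]
 [ 0.186  0.983  0.   ]
 [ 0.001 -0.    -1.   ]] [ 0.53819694 -0.5140854  -0.68320541]
lug [301.61305575 239.80167603]
idx [312.20513512 166.11475131]
mark [420.95682239 163.71889931]
```

View pics/w1.png

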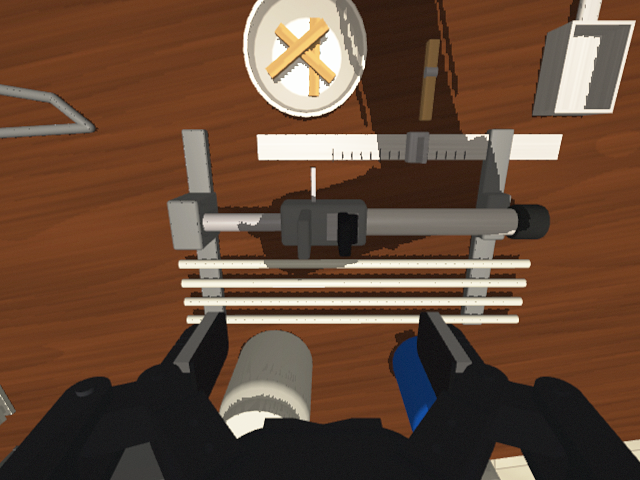

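```bash
python3 - <<'E'
from h import *
f=load('w1')
cv2.imwrite('pics/w1z.png',cv2.resize(f['pixels'][120:270,270:450,::-1],None,fx=4,fy=4,interpolation=cv2.INTER_CUBIC))
E
```

```text
(no output)
```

View pics/w1z.png

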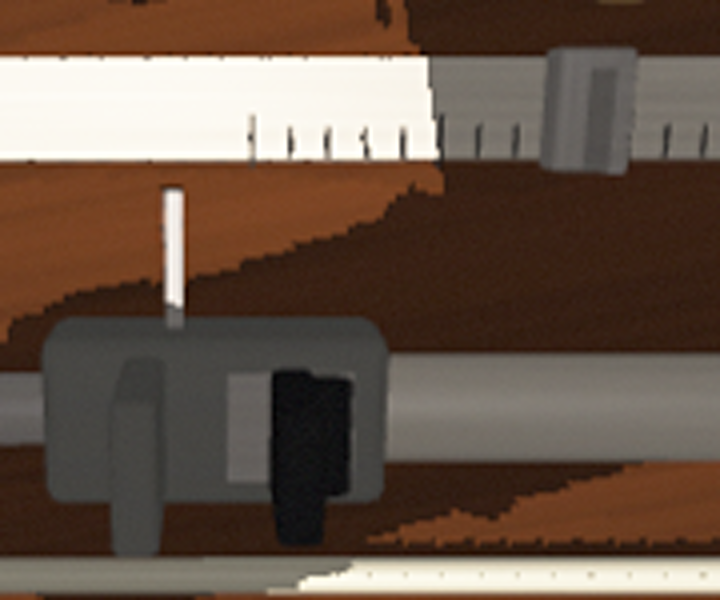

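```bash
python3 - <<'E'
from h import *
f=load('w1')
yaw=-.186;X=np.array([np.cos(yaw),np.sin(yaw),0]);Y=np.array([-np.sin(yaw),np.cos(yaw),0])
z=lambda x,y:(270+x/4,120+y/4)
i=onz(f,*z(174.5,188),.045);m=onz(f,*z(605,170),.045);l=onz(f,*z(137,478),.111);t=onz(f,*z(300,460),.11)
a=onz(f,257,147,.008);b=onz(f,562,147,.008);print('baryaw',np.arctan2(-(b-a)[0],(b-a)[1]))
for n,p in [('idx',i),('mark',m),('lug',l),('tab',t)]: print(n,p,'rel idx rackxy',(p-i)@X,(p-i)@Y)
E
```

```text
baryaw -0.18370700162116754
idx [ 0.47606419 -0.0872142   0.045     ] rel idx rackxy 0.0 0.0
mark [0.49079753 0.01510763 0.045     ] rel idx rackxy -0.0044430920654992545 0.10328158811460589
lug [ 0.52714256 -0.1033098   0.111     ] rel idx rackxy 0.053173913256320995 -0.006372086173682871
tab [ 0.52976319 -0.06963605  0.11      ] rel idx rackxy 0.04952207763879681 0.027205484860351074
```

Call:
arm_command(dp=[[0,0.0035,-0.02],[0,0,-0.02],[0,0,-0.02],[0,0,-0.02],[0,0,0]], turn=[[0,0,0],[0,0,0],[0,0,0],[0,0,0],[0,0,0]], claw=0.4, squeeze=25)

```text
clock: 1.87
eef_pos: [0.5282, -0.0861, 0.1469]
orientation: [-0.279, -3.121, -0.0]
force: [-0.1, 0.0, -1.3]
grip_width: 0.703
```

```bash
python3 - <<'E'
from h import *
f=grab('wrist','w2');st=env.read_state();print(st['clock'],st['eef_pos'],st['grip_width'])
E
```

```text
1.9167 [ 0.5294354  -0.08650112  0.14941228] 0.7015139909363677
```

View pics/w2.png

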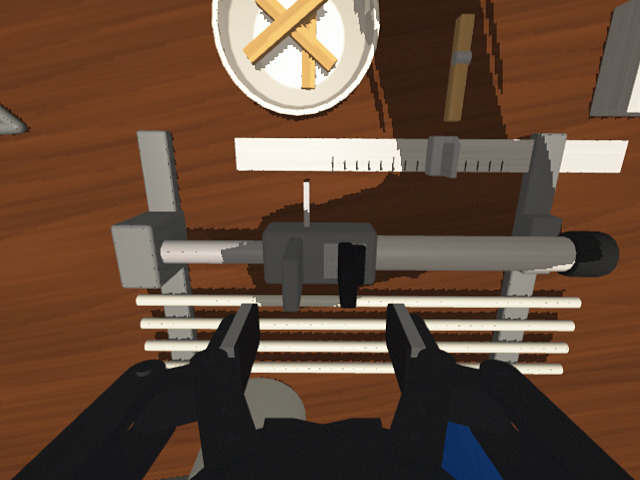

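Fingers' inner edges are at columns ~259 and ~387, and lug and tab outer edges at ~282 and ~364, so the hand is centred. Descending.

Call:
arm_command(dp=[[0.001,0,-0.02],[0,0,-0.02],[0,0,-0.02],[0,0,-0.015],[0,0,0]], turn=[[0,0,0],[0,0,0],[0,0,0],[0,0,0],[0,0,0]])

```text
clock: 2.33
eef_pos: [0.5308, -0.0864, 0.0746]
orientation: [-0.28, -3.125, 0.0]
force: [-0.7, 0.6, 0.1]
grip_width: 0.696
```

```bash
python3 - <<'E'
from h import *
f=grab('wrist','w3');st=env.read_state();print(st['clock'],st['eef_pos'],st['grip_width'],st['force'])
E
```

```text
2.3833 [ 0.53185729 -0.08664438  0.07642962] 0.7003285919907617 [ 0.37534173 -1.5246286   0.36440835]
```

View pics/w3.png

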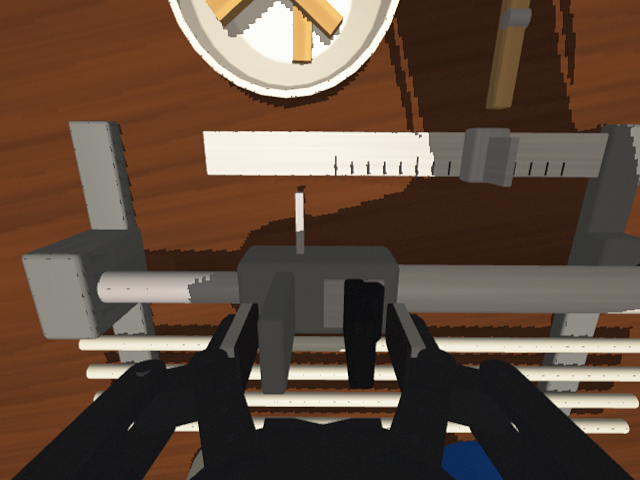

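Call:
arm_command(dp=[[0.0011,0.0059,0],[0.0011,0.0059,0],[0.0018,0.0098,0],[0.0018,0.0098,0],[0.0018,0.0098,0]], turn=[[0,0,0],[0,0,0],[0,0,0],[0,0,0],[0,0,0]])

```text
clock: 2.8
eef_pos: [0.5406, -0.0462, 0.078]
orientation: [0.28, 3.127, -0.004]
force: [0.7, -7.8, -3.3]
grip_width: 0.699
```

Call:
arm_command(dp=[[0.0018,0.0098,0],[0.0018,0.0098,0],[0.0018,0.0098,0],[0.0018,0.0098,0],[0.0018,0.0098,0]], turn=[[0,0,0],[0,0,0],[0,0,0],[0,0,0],[0,0,0]])

```text
clock: 3.22
eef_pos: [0.5497, 0.0028, 0.078]
orientation: [0.28, 3.127, -0.004]
force: [2.6, -8.5, -2.9]
grip_width: 0.699
```

Call:
arm_command(dp=[[0.0011,0.0059,0],[0.0007,0.0039,0],[0,0,0]], turn=[[0,0,0],[0,0,0],[0,0,0]])

```text
clock: 3.47
eef_pos: [0.5516, 0.0132, 0.078]
orientation: [0.279, 3.127, -0.003]
force: [2.2, -6.4, -3.2]
grip_width: 0.699
```

```bash
python3 - <<'E'
from h import *
f=grab('wrist','w4');st=env.read_state();print(st['clock'],st['eef_pos'],st['grip_width'],st['force'])
cv2.imwrite('pics/w4z.png',cv2.resize(f['pixels'][100:300,220:420,::-1],None,fx=3,fy=3,interpolation=cv2.INTER_CUBIC))
E
```

```text
3.5167 [0.55160264 0.01309173 0.0780401 ] 0.7040868738320523 [ 2.26093026 -5.9341645  -1.74314149]
```

View pics/w4.png

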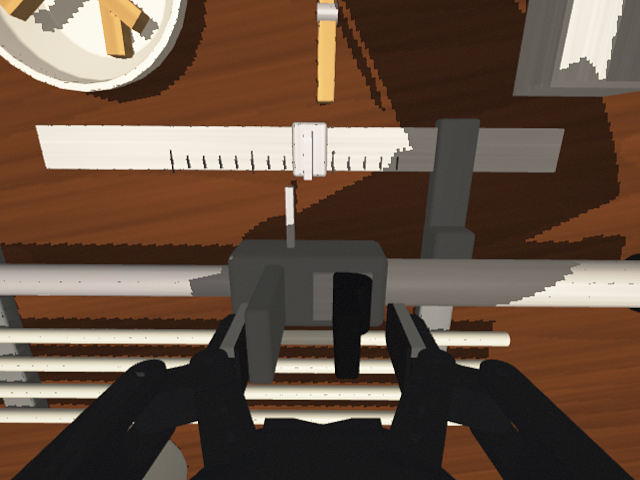

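View pics/w4z.png

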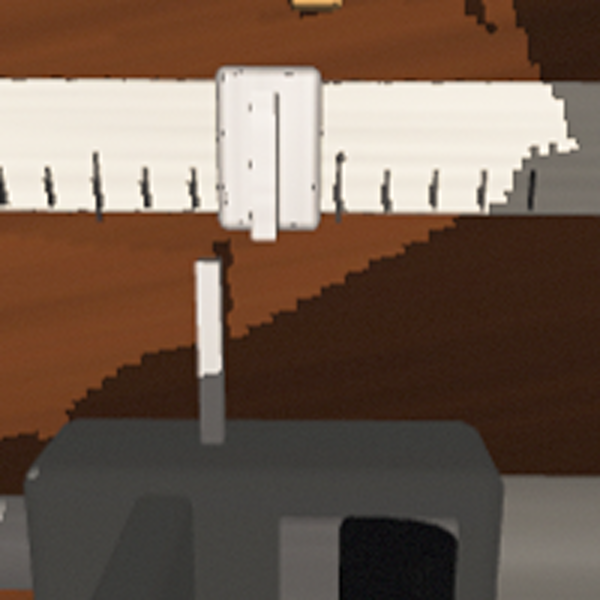

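```bash
python3 - <<'E'
from h import *
f=load('w4');yaw=-.184;Y=np.array([-np.sin(yaw),np.cos(yaw),0])
z=lambda x,y:(220+x/3,100+y/3)
i=onz(f,*z(208,261),.046);m=onz(f,*z(264,240),.046)
print(i,m,(m-i)@Y,(onz(f,*z(221,261),.046)-onz(f,*z(196,261),.046))@Y)
E
```

```text
[0.49388928 0.00717142 0.046     ] [0.49206396 0.01740458 0.046     ] 0.009726455767982345 0.0043334490016584135
```

Call:
arm_command(dp=[[0.0008,0.0045,0],[0.0009,0.0045,0],[0,0,0],[0,0,0]], turn=[[0,0,0],[0,0,0],[0,0,0],[0,0,0]])

```text
clock: 3.85
eef_pos: [0.5533, 0.0218, 0.0781]
orientation: [0.279, 3.126, -0.003]
force: [2.4, -6.2, -2.2]
grip_width: 0.698
```

```bash
python3 - <<'E'
from h import *
f=grab('wrist','w5');st=env.read_state();print(st['clock'],st['eef_pos'],st['grip_width'],st['force'])
cv2.imwrite('pics/w5z.png',cv2.resize(f['pixels'][100:300,220:420,::-1],None,fx=3,fy=3,interpolation=cv2.INTER_CUBIC))
E
```

```text
3.9 [0.55325424 0.02179447 0.07804822] 0.7032014489945073 [ 1.67191539 -6.38991179 -2.1585746 ]
```

View pics/w5z.png

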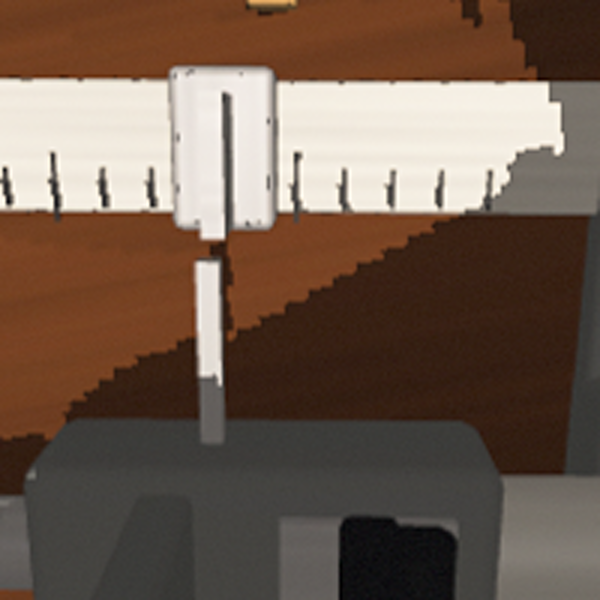

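Call:
arm_command(dp=[[0.0001,0.0005,0],[0,0,0],[0,0,0]], turn=[[0,0,0],[0,0,0],[0,0,0]])

```text
clock: 4.15
eef_pos: [0.5533, 0.022, 0.078]
orientation: [0.28, 3.127, -0.003]
force: [2.0, -7.5, -2.2]
grip_width: 0.7
```

Call:
arm_command(dp=[[-0.0002,-0.001,0],[-0.0002,-0.0011,0],[0,0,0]], turn=[[0,0,0],[0,0,0],[0,0,0]], claw=0.3)

```text
clock: 4.4
eef_pos: [0.5529, 0.0198, 0.0786]
orientation: [0.28, 3.126, -0.003]
force: [-0.2, -7.2, 0.4]
grip_width: 0.65
```

Call:
arm_command(dp=[[-0.0002,-0.001,0],[-0.0002,-0.0011,0],[0,0,0]], turn=[[0,0,0],[0,0,0],[0,0,0]], claw=0.2)

```text
clock: 4.65
eef_pos: [0.5525, 0.0177, 0.0789]
orientation: [0.28, 3.126, -0.003]
force: [-1.7, -6.2, 2.4]
grip_width: 0.597
```

```bash
python3 - <<'E'
from h import *
f=grab('wrist','w6');st=env.read_state();print(st['clock'],st['eef_pos'],st['grip_width'],st['force'])
cv2.imwrite('pics/w6z.png',cv2.resize(f['pixels'][100:400,200:440,::-1],None,fx=2.5,fy=2,interpolation=cv2.INTER_CUBIC))
E
```

```text
4.7 [0.55252535 0.01768962 0.07891117] 0.597357886758599 [-0.49577506 -6.66140959  3.11485947]
```

View pics/w6z.png

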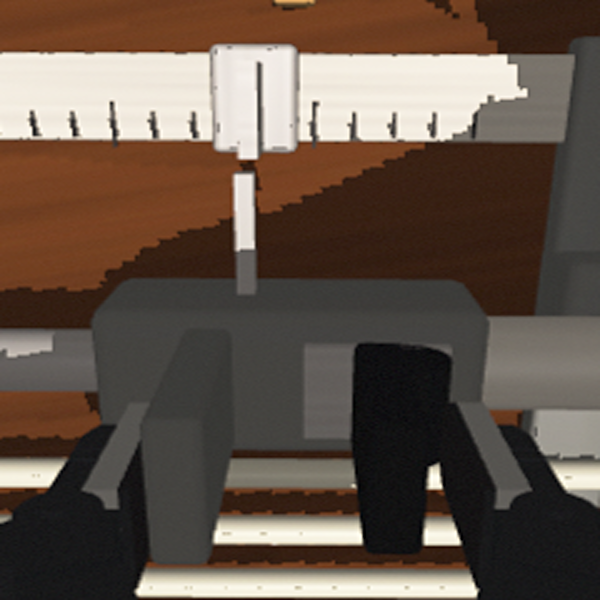

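The index and mark stay lined up (tips at about 244 and 248 in the zoom, under 1 mm). Closing continues in the same steps.

Call:
arm_command(dp=[[-0.0002,-0.001,0],[-0.0002,-0.0011,0],[0,0,0]], turn=[[0,0,0],[0,0,0],[0,0,0]], claw=0.1)

```text
clock: 4.95
eef_pos: [0.5522, 0.0156, 0.0791]
orientation: [0.279, 3.126, -0.003]
force: [-1.2, -6.5, 4.1]
grip_width: 0.554
```

Call:
arm_command(dp=[[-0.0002,-0.001,0],[-0.0002,-0.0011,0],[0,0,0]], turn=[[0,0,0],[0,0,0],[0,0,0]], claw=0.0)

```text
clock: 5.2
eef_pos: [0.5518, 0.0135, 0.0794]
orientation: [0.279, 3.125, -0.003]
force: [-1.9, -6.3, 6.8]
grip_width: 0.501
```

Call:
arm_command(dp=[[-0.0002,-0.001,0],[-0.0002,-0.0011,0],[0,0,0]], turn=[[0,0,0],[0,0,0],[0,0,0]], claw=-0.1)

```text
clock: 5.45
eef_pos: [0.5515, 0.0114, 0.0798]
orientation: [0.279, 3.125, -0.003]
force: [-3.4, -6.2, 6.8]
grip_width: 0.451
```

```bash
python3 - <<'E'
from h import *
f=grab('wrist','w7');st=env.read_state();print(st['clock'],st['eef_pos'],st['grip_width'],st['force'])
cv2.imwrite('pics/w7z.png',cv2.resize(f['pixels'][100:400,200:440,::-1],None,fx=2.5,fy=2,interpolation=cv2.INTER_CUBIC))
E
```

```text
5.5 [0.55150139 0.01137123 0.07977159] 0.4507539542863366 [-2.7473481  -6.33956209  7.05684692]
```

View pics/w7z.png

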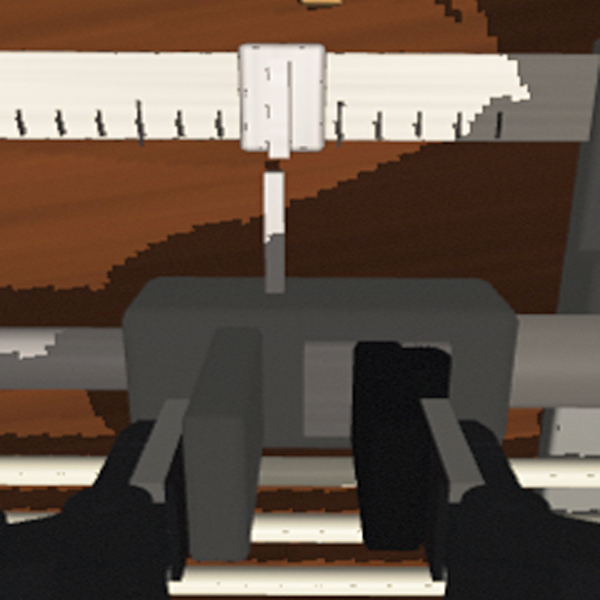

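Leg still at the mark (index 274, mark 278 in zoom); tab moved about 7 mm. Continuing.

Call:
arm_command(dp=[[-0.0002,-0.001,0],[-0.0002,-0.0011,0],[0,0,0]], turn=[[0,0,0],[0,0,0],[0,0,0]], claw=-0.2)

```text
clock: 5.75
eef_pos: [0.5512, 0.0093, 0.08]
orientation: [0.279, 3.125, -0.003]
force: [-3.1, -5.8, 9.4]
grip_width: 0.4
```

Call:
arm_command(dp=[[-0.0002,-0.001,0],[-0.0002,-0.0011,0],[0,0,0]], turn=[[0,0,0],[0,0,0],[0,0,0]], claw=-0.3)

```text
clock: 6.0
eef_pos: [0.5509, 0.0072, 0.0802]
orientation: [0.279, 3.124, -0.003]
force: [-3.2, -5.9, 10.0]
grip_width: 0.348
```

Call:
arm_command(dp=[[-0.0002,-0.001,0],[-0.0002,-0.0011,0],[0,0,0]], turn=[[0,0,0],[0,0,0],[0,0,0]], claw=-0.4)

```text
clock: 6.25
eef_pos: [0.5506, 0.0051, 0.0802]
orientation: [0.279, 3.124, -0.003]
force: [-2.9, -4.9, 9.1]
grip_width: 0.302
```

```bash
python3 - <<'E'
from h import *
f=grab('wrist','w8');st=env.read_state();print(st['clock'],st['eef_pos'],st['grip_width'],st['force'])
cv2.imwrite('pics/w8z.png',cv2.resize(f['pixels'][100:400,200:440,::-1],None,fx=2.5,fy=2,interpolation=cv2.INTER_CUBIC))
E
```

```text
6.3 [0.55065095 0.00505996 0.08022812] 0.30164807513886827 [-2.8226938  -7.23729314  9.19141869]
```

View pics/w8z.png

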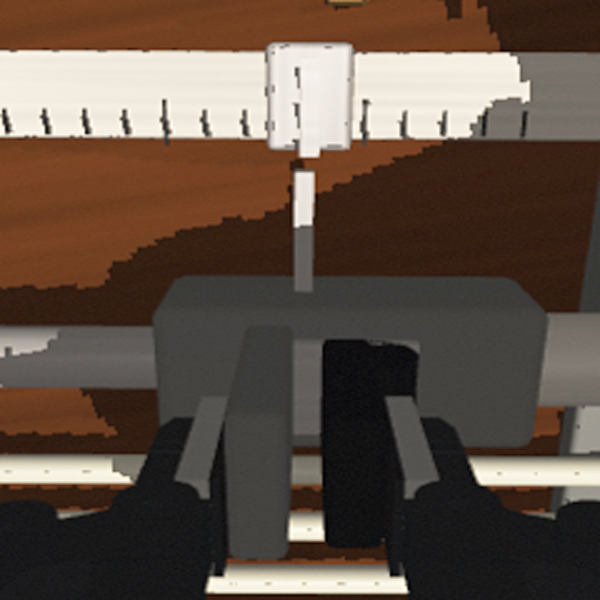

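Call:
arm_command(dp=[[0,0,0],[0,0,0],[0,0,0],[0,0,0]], turn=[[0,0,0],[0,0,0],[0,0,0],[0,0,0]], claw=-0.55)

```text
clock: 6.63
eef_pos: [0.5507, 0.005, 0.0804]
orientation: [0.279, 3.124, -0.003]
force: [-4.3, -6.7, 11.0]
grip_width: 0.271
```

```bash
python3 - <<'E'
from h import *
f=grab('wrist','w9');st=env.read_state();print(st['clock'],st['eef_pos'],st['grip_width'],st['force'])
cv2.imwrite('pics/w9z.png',cv2.resize(f['pixels'][100:400,200:440,::-1],None,fx=2.5,fy=2,interpolation=cv2.INTER_CUBIC))
grab('scene','s9');
E
```

```text
6.6833 [0.55064821 0.0050168  0.08039537] 0.2737107417572711 [-3.07779336 -7.3307503  11.22970078]
```

View pics/w9z.png

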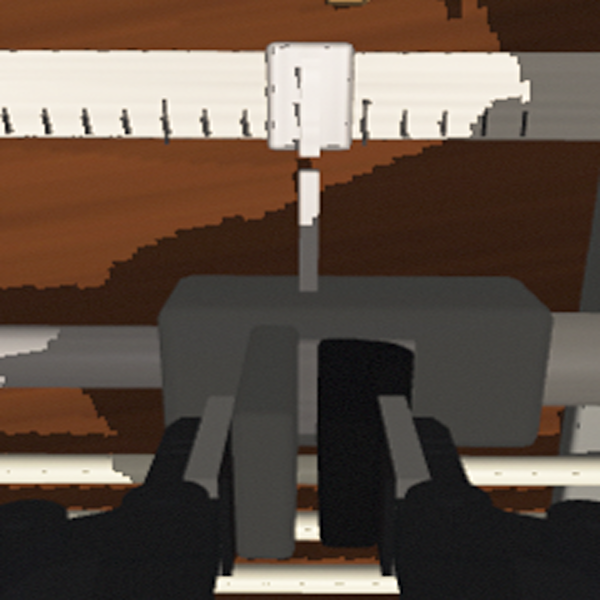

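View pics/s9.png

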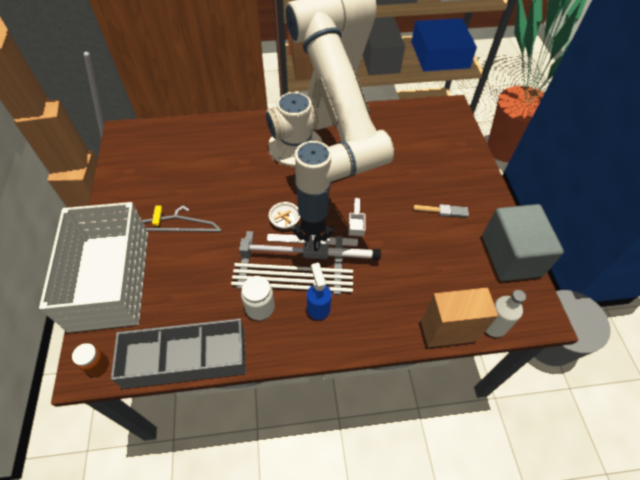

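The index blade (309) and mark blade (309) are in line. The grip has stopped at about 23 mm, so the cam is closed, and the bystanders haven't moved. I'll hold briefly and hand in.

Call:
arm_command(dp=[[0,0,0],[0,0,0],[0,0,0],[0,0,0]], turn=[[0,0,0],[0,0,0],[0,0,0],[0,0,0]])

```text
clock: 7.07
eef_pos: [0.5507, 0.005, 0.0804]
orientation: [0.279, 3.124, -0.003]
force: [-3.4, -7.6, 11.1]
grip_width: 0.278
```

```bash
python3 - <<'E'
from h import *
st=env.read_state();print(st['clock'],st['eef_pos'],st['grip_width'],st['force'])
print(env.hand_in())
E
```

```text
7.0667 [0.55067429 0.00501696 0.08039145] 0.2782794987394439 [-3.44936742 -7.61211463 11.13736128]
the job is handed in; nothing more can be done
None
```

The leg is set to the mark with the cam lever closed. I handed the job in at about 7 s with the gripper still holding it; no verdict is reported.

I straddled the lug and tab from above and pushed the leg out about 103 mm with the finger behind the lug. The index was within about 1 mm of the mark, cam open, before I started closing. I then closed the gripper in small steps while shifting the hand to -y, so the leg stayed at the mark.

**Last checks:**
- **Alignment:** the index and mark blades were in line to within about 0.5 mm in the last wrist picture.
- **Cam lever:** the grip had stopped at 23–24 mm (24 mm is fully closed), and the picture shows the tab up against the lug.
- **Hold:** the wrist read about 8 N along the leg, in line with the spring's pull, and the hand was not moving.
- **Bystanders:** all were where they started in the scene picture.

Two readings were off. The wrist also showed about 11 N upward, and the tool sat about 5 mm above the commanded height. I put both down to the pads swinging forward as they closed; neither is near a limit.

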